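# Walk the heavy tube block round and square against the fence

## Task

The heavy aluminium tube block stands askew on the bench. With your fingertips, push its corners by turns to walk it round until a long side faces the steel fence squarely, without letting a corner strike the fence on the way, then push it home so that this long side rests flat against the fence, with neither end of the block sticking out past the fence's ends. Only push it: do not lift or tip it, do not shift the things that stand round it, and leave the block standing free.

Things in the scene. Friction and masses are not known exactly. Their poses are not given: they have to be found in the camera images.
- tube_block: Bare aluminium block, 100 (own x) x 150 (own y) x 40 mm high, 3 x 5 tube wells of 17 mm in its top; loose, 0.75 to 1.0 kg, too wide to grasp. Slides under a sideways push of 3 to 8 N and stops with it; pushed near an end it turns and creeps forward. Origin: centre of the underside, z up. Either long (150 mm) side may go to the fence.
- fence: Steel angle fixed to the bench, 250 mm long (own y), upright 30 mm high, 8 mm thick, low foot reaching 55 mm back. Origin: middle of its smooth face at bench level; own x points through the fence away from the robot, so the face is the plane x = 0 and the block comes from -x. Home, the block's centre is at x = -50 mm and within 50 mm of y = 0 in this frame.
- cup: Small clear specimen cup with white lid, 56 mm across, 60 mm high, loose, to the left of the block (fence's +y side). Origin: centre of the underside. To be left alone. Tall upright books stand beyond it (world x over 0.6, y over 0.13 m): keep the gripper's body off them.
- coverslip_box: Flat white box 52 x 52 x 16 mm, loose, to the right of the block (fence's -y side). Origin: centre of the underside. To be left alone.
- timer: White bench timer 68 x 64 x 22 mm with buttons, loose, near the front edge on the left. Origin: centre of the underside. To be left alone.
- dish: Round petri dish 88 mm across, 15 mm high, loose, near the front edge left of the middle. Origin: centre of the underside. To be left alone.

How it is judged:
By the outcome, as a careful person would: the job done as asked, in the order asked, and still so for the second after the job is handed in, with the robot touching nothing.
It also fails if it takes over 72 s, if anything falls off the work surface, if the arm or the gripper's body presses on something with over 40 N, if the wrist force passes 120 N, or if a joint passes its speed limit or range.

## Robot

A 6-joint arm with a two-finger parallel gripper is mounted at the origin on a cart in front of the work surface, level with it; the furniture and walls round the work are solid. World frame = base frame: x ahead of the robot, y to its left, z up, the work surface at z = 0. Lengths are in m, angles in rad, forces in N, time in s.
With the tool pointing down it reaches from about 0.3 to 0.85 m from the base axis. Payload 4.2 kg.
Tool frame: the origin (TCP) lies between the finger pads; the fingertips stand 19 mm ahead of it and the grasp point (between the pads) is the TCP; z points along the fingers, y is the line along which they close (so a half turn about z gives the same grasp; the last joint's range is limited). The gripper opens to 91 mm and grips with 3 to 60 N. Pads are 32 mm wide; open, the fingers measure 118 mm over their backs; the gripper's body (76 mm by 178 mm) begins 60 mm behind the grasp point.
Start: joints at [-1.333, 0.32, 1.565, -0, 1.257, -0.02], TCP at [0.147, -0.556, 0.233] pointing down, gripper open.
Joint ranges: [-3.11, 3.11], [-0.84, 2.01], [0.21, 2.61], [-1.34, 4.49], [0.05, 2.63], [-2.56, 2.56]. Speed limits (rad/s): [2.57, 2.57, 3.14, 3.14, 3.14, 3.14].

## Interface

Orientations are given as a 3x3 rotation matrix whose columns are the frame's x, y, z axes.
In Python, from rig import * gives the robot as it stands. The module is installed in compiled form; this text tells all that it offers.
- The arm moves only by the tool carry_out, never from a script. Its argument "commands" is a list of rows, each an object with "translation": the shift along the tool's x, y, z in units of 30 mm (1.0 is 30 mm), a list of three; "twist": the turn, a rotation vector about the tool's x, y, z in degrees, a list of three; "grip": the finger opening in mm, from 0 to 91.2. In form: [{"translation": [x, y, z], "twist": [rx, ry, rz], "grip": grip}, ...]. A call has 1 to 5 rows; each row shifts and turns the commanded pose from where the row before left it, along the tool's axes as they then stand; what a row does not reach is not made up. A row lasts 1/8 s, in which the tool goes at most 62.5 mm and 10.7 degrees, less where a joint would pass 70% of its speed; a pose out of reach is approached as far as the arm can. A call is refused whole if a number of a shift passes 1 or a number of a turn 10.7, either way. A call with a gripper value outside its range is refused whole. The fingers move at their own pace and stop on an object; "grip_force" is the grip in N (left out, the last holds). Time passes only in rows, so rows that do not move let the fingers close. It gives the time, the measured TCP pose, the force, the opening and the grip force at its end, in the units of the state.
- get_obs(): the state, without advancing time (a new reading comes with each control period).
- snapshot(name): name is "scene" or "top" or "wrist"; returns a dict with "image" (384x512x3 uint8, blue, green, red), "K" (3x3 intrinsics, pixels), "rvec" (rotation vector, rad) and "tvec" (3), from world to camera coordinates, as OpenCV has them; the wrist camera has in their place "mount" (4x4, takes a point from camera to tool coordinates, whose origin is the TCP and whose axes are the flange's). Camera axes: x right, y down, z forward; pixel columns grow to the right and rows downward; lengths in m; the calibration is good to about 2 mm. A picture is of the moment at which its call begins: read the wrist's pose just before it. There is no depth.
- sign_off(): hands the job in; it is judged then, once.
The state is a dict: "time_s": time; "joint_pos": joint angles; "joint_vel": joint speeds; "tau": joint torques, N m; "position": TCP position; "eef_rot": TCP orientation; "contact_force": force on the tool from outside, world axes, zero at the start; "wrist_torque": the same for the moment, N m; "width": opening from 0.0 (shut) to 1.0 (fully open); "grasp_force": force on a finger pad.
Only numpy, scipy, OpenCV 4.12 (cv2) and the standard library are available. Lean on these libraries where they do the work, as an engineer would, in place of code of your own. Each camera call takes 0.05 s, during which the arm holds its last target. There are 200 camera calls.

## Working session

There is one attempt and no reset: what is moved stays moved. The work goes in short steps, Python scripts to look and compute and a tool call to move; the robot and the scene stay as the last step left them, time stands still between calls to the robot, and variables do not carry over. Pictures are saved under pics/ and viewed, at most 10 in all, crops included, and the job is handed in when it is done.

Besides the shell and the picture viewer there is one more tool, called in YAML: its name, and indented under it one key for each argument. carry_out: Moves the arm, as the interface text tells. Its arguments: {"type":"object","properties":{"commands":{"type":"array","items":{"type":"object","properties":{"translation":{"type":"array","items":{"type":"number"}},"twist":{"type":"array","items":{"type":"number"}},"grip":{"type":"number"}}}},"grip_force":{"type":"number"}},"required":["commands"]}

```bash
mkdir -p pics
python3 - <<'E'
from rig import *
import cv2,numpy as np
for n in("top","scene"):
    s=snapshot(n);cv2.imwrite(f"pics/{n}0.png",s["image"]);R=cv2.Rodrigues(s["rvec"])[0]
    print(n,s["K"].tolist(),(-R.T@s["tvec"]).ravel(),R.round(3).tolist())
o=get_obs();print(o["time_s"],o["position"],o["eef_rot"])
E
```

```text
top [[444.63515096076634, 0.0, 258.87088171063095], [0.0, 444.63515096076634, 188.91551853741026], [0.0, 0.0, 1.0]] [ 0.29901977 -0.03578695  1.23054929] [[-0.1, -0.995, -0.002], [-0.974, 0.099, -0.204], [0.203, -0.018, -0.979]]
scene [[397.1943463284236, 0.0, 247.3087755134689], [0.0, 397.1943463284236, 190.26663773787945], [0.0, 0.0, 1.0]] [0.16513977 0.61231451 0.95893985] [[-0.873, -0.488, -0.01], [-0.373, 0.679, -0.633], [0.316, -0.548, -0.774]]
0.1 [ 0.14648572 -0.55560657  0.23222862] [[ 9.66948304e-01  2.54972237e-01 -3.69607458e-04]
 [ 2.54972503e-01 -9.66947103e-01  1.52396992e-03]
 [ 3.11791599e-05 -1.56783987e-03 -9.99998770e-01]]
```

View pics/top0.png

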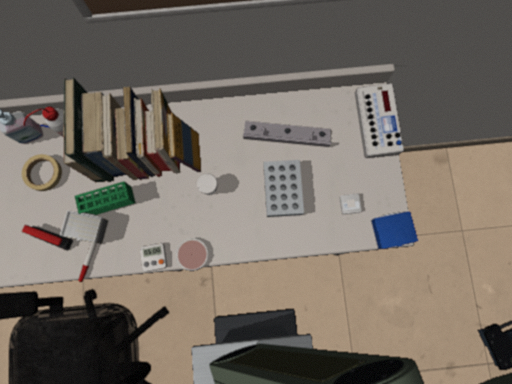

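View pics/scene0.png

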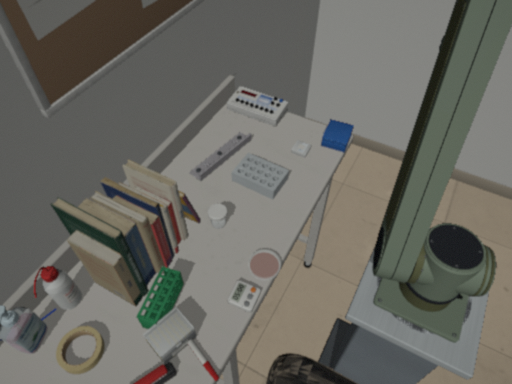

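Top view: the block is at about px (284,188) with its long axis pointing at the fence (288,133). The cup is at (207,184), the white box at (350,203) and the dish at (193,253). I'll zoom in and fit the shapes.

```bash
cat > h.py <<'E'
from rig import *
import cv2,numpy as np
def ray(s,px,z):
    R=cv2.Rodrigues(s["rvec"])[0]; c=(-R.T@np.ravel(s["tvec"]))
    p=np.atleast_2d(px).astype(float); d=np.c_[p,np.ones(len(p))]@np.linalg.inv(s["K"]).T@R
    return (c+d*((z-c[2])/d[:,2])[:,None])[:,:2]
def crop(s,x,y,w,h,f,name):
    cv2.imwrite(name,cv2.resize(s["image"][y:y+h,x:x+w],None,fx=f,fy=f,interpolation=cv2.INTER_CUBIC))
E
python3 - <<'E'
from h import *
s=snapshot("top");crop(s,180,110,200,140,4,"pics/c1.png")
for n,p in dict(block=(284,188),cup=(207,184),box=(350,204),dish=(193,253),fence=(288,133)).items():print(n,ray(s,p,.03))
im=s["image"]
for q in[(284,205),(300,160),(255,205),(284,165),(288,140),(288,127),(340,150)]:print(q,im[q[1],q[0]],cv2.cvtColor(im,cv2.COLOR_BGR2HSV)[q[1],q[0]])
E
```

```text
block [[ 0.54393189 -0.12719846]]
cup [[0.57661936 0.08335521]]
box [[ 0.48124737 -0.30192023]]
dish [[0.39166275 0.13516434]]
fence [[ 0.70097703 -0.15625152]]
(284, 205) [76 75 74] [105   7  76]
(300, 160) [150 155 161] [ 14  17 161]
(255, 205) [156 163 171] [ 14  22 171]
(284, 165) [140 138 136] [105   7 140]
(288, 140) [93 92 97] [174  13  97]
(288, 127) [108 106 111] [168  11 111]
(340, 150) [151 158 166] [ 14  23 166]
```

View pics/c1.png

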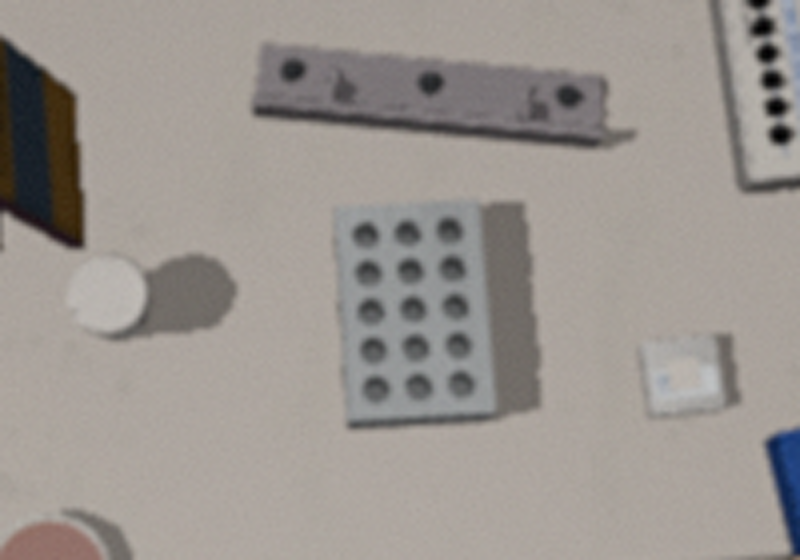

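The crop shows the block's top corners at about (334,208), (480,202), (497,414) and (349,418). The dark face line of the fence runs from (254,112) to (600,144). I'll measure poses from the wells and that edge.

```bash
cat >> h.py <<'E'
def block(s=None,guess=None):
    """block pose from its 15 dark wells: centre xy, angle of long axis (deg, mod 180), spacing"""
    s=s or snapshot("top"); im=cv2.resize(s["image"],None,fx=4,fy=4,interpolation=cv2.INTER_CUBIC)
    g=cv2.cvtColor(im,cv2.COLOR_BGR2GRAY); 
    d=cv2.morphologyEx(g,cv2.MORPH_BLACKHAT,cv2.getStructuringElement(cv2.MORPH_ELLIPSE,(41,41)))
    m=(d>28).astype(np.uint8)
    n,_,st,c=cv2.connectedComponentsWithStats(m)
    k=[i for i in range(1,n) if 200<st[i,4]<1100 and max(st[i,2:4])<42 and min(st[i,2:4])>14]
    P=ray(s,(c[k]-1.5)/4,.037)
    return s,P
def fit(P,c0,r=.085):
    Q=P[np.linalg.norm(P-c0,axis=1)<r]
    c,(w,h),a=cv2.minAreaRect(Q.astype(np.float32))
    A=Q-Q.mean(0); u=np.linalg.svd(A)[2][0]
    return len(Q),Q.mean(0),c,(w,h),np.degrees(np.arctan2(u[1],u[0]))%180
def T(px): return np.array([180,110])+(np.atleast_2d(px)-1.5)/4
E
python3 - <<'E'
from h import *
s,P=block();print(fit(P,[.544,-.127],.1))
print("corners z40",ray(s,T([(334,208),(480,202),(497,414),(349,418)]),.04))
print("fence top",ray(s,T([(254,106),(600,139)]),.03),"bottom",ray(s,T([(254,114),(600,146)]),0))
print("fence back",ray(s,T([(262,44),(606,76)]),.003))
# dark line search
g=cv2.cvtColor(s["image"],cv2.COLOR_BGR2GRAY)
for x in(255,280,305,320):print(x,g[122:150,x])
print("cup",ray(s,T((108,292)),.06),"box",ray(s,T([(640,340),(720,335),(725,412),(648,415)]),.016))
E
```

```text
(15, array([ 0.54632321, -0.12397459]), (0.5462847948074341, -0.12403568625450134), (0.058524370193481445, 0.10845340043306351), np.float64(177.80581669566905))
corners z40 [[ 0.62193268 -0.07724771]
 [ 0.61600198 -0.17834509]
 [ 0.46748474 -0.17213731]
 [ 0.47483556 -0.07232516]]
fence top [[ 0.70459313 -0.02894499]
 [ 0.65574523 -0.26902544]] bottom [[ 0.70868663 -0.02820936]
 [ 0.659438   -0.27415582]]
fence back [[ 0.76022583 -0.03899158]
 [ 0.71060079 -0.28491714]]
255 [124 123 116  88  59  50  61  89 111 122 121 120 111 109 119  93  62  70
 132 162 163 165 163 164 163 164 164 163]
280 [159 149 132 123 119 119 121 119 119 118 118 115 121 118 105 107 117  93
  60  65 112 150 164 165 163 163 163 164]
305 [162 160 163 160 138 121 117 118 119 120 117 118 119 118 120 119 122 124
 122 110  78  58  81 137 162 165 162 160]
320 [162 161 160 163 158 138 118 117 115  91  58  50  52  63  94 114 123 123
 119 118 121  92  56  66 121 155 162 164]
cup [[0.57357276 0.08109411]] box [[ 0.51248289 -0.2800779 ]
 [ 0.51039179 -0.33591417]
 [ 0.45644819 -0.33142742]
 [ 0.45971765 -0.27833986]]
```

carry_out:
  commands:
    - {"translation": [0, 0, 0], "twist": [0, 0, 8.7], "grip": 0}
    - {"translation": [0, 0, 0], "twist": [0, 0, 8.7], "grip": 0}
    - {"translation": [0, 0, 0], "twist": [0, 0, 8.8], "grip": 0}
    - {"translation": [0.7, -0.8, 0], "twist": [0, 0, 0], "grip": 0}
    - {"translation": [0.7, -0.8, 0], "twist": [0, 0, 0], "grip": 0}

```text
time_s: 0.82
position: [0.1976, -0.5168, 0.2326]
eef_rot: [[0.98, -0.199, -0.0], [-0.199, -0.98, 0.001], [-0.0, -0.001, -1.0]]
contact_force: [0.1, -0.3, -0.8]
width: 0.48
grasp_force: 0.0
```

carry_out:
  commands:
    - {"translation": [0.7, -0.8, 0], "twist": [0, 0, 0], "grip": 0}
    - {"translation": [0.7, -0.8, 0], "twist": [0, 0, 0], "grip": 0}
    - {"translation": [0.7, -0.8, 0], "twist": [0, 0, 0], "grip": 0}
    - {"translation": [0.7, -0.8, 0], "twist": [0, 0, 0], "grip": 0}
    - {"translation": [0.7, -0.8, 0], "twist": [0, 0, 0], "grip": 0}

```text
time_s: 1.45
position: [0.3247, -0.4197, 0.2328]
eef_rot: [[0.98, -0.198, -0.0], [-0.198, -0.98, 0.0], [-0.0, -0.0, -1.0]]
contact_force: [0.3, -0.7, 0.8]
width: 0.002
grasp_force: 0.0
```

carry_out:
  commands:
    - {"translation": [0.7, -0.8, 0.2], "twist": [0, 0, 0], "grip": 0}
    - {"translation": [0.7, -0.8, 0.2], "twist": [0, 0, 0], "grip": 0}
    - {"translation": [0.7, -0.8, 0.2], "twist": [0, 0, 0], "grip": 0}
    - {"translation": [0.7, -0.8, 0.2], "twist": [0, 0, 0], "grip": 0}
    - {"translation": [0.7, -0.8, 0.2], "twist": [0, 0, 0], "grip": 0}

```text
time_s: 2.08
position: [0.4514, -0.3229, 0.2026]
eef_rot: [[0.98, -0.198, -0.0], [-0.198, -0.98, 0.0], [-0.0, 0.0, -1.0]]
contact_force: [0.1, -1.4, 0.4]
width: 0.004
grasp_force: 0.0
```

```bash
cat >> h.py <<'E'
O=np.array([.682,-.150]);th=np.radians(-11.4);M=np.array([[np.cos(th),np.sin(th)],[-np.sin(th),np.cos(th)]])
def tool():
    o=get_obs(); p=M@(o["position"][:2]-O)*1e3; R=o["eef_rot"]
    print("t %.1f tool fence-xy %s z %.1f  toolx ang %.1f tilt %s F %s"%(o["time_s"],p.round(1),o["position"][2]*1e3,np.degrees(np.arctan2(R[1,0],R[0,0]))+11.4,R[2,:2].round(3),np.round(o["contact_force"],1)))
def blk(c0,r=.085):
    s,P=block(); n,m,c,wh,a=fit(P,O+M.T@np.array(c0)/1e3,r)
    c=M@(np.array(c)-O)*1e3; print("n",n,"c",c.round(1),"mean",(M@(m-O)*1e3).round(1),"wh",np.round(np.array(wh)*1e3),"ang",round((a+11.4)%180,1)); 
    return s
E
python3 -c "
from h import *
tool();blk((-138,-1))"
```

```text
t 2.1 tool fence-xy [-191.9 -215.1] z 202.6  toolx ang -0.0 tilt [-0.  0.] F [ 0.1 -1.4  0.4]
n 15 c [-138.1   -1.4] mean [-138.1   -1.3] wh [ 58. 108.] ang 9.1
```

carry_out:
  commands:
    - {"translation": [0.8, -0.9, 0.5], "twist": [0, 0, 0], "grip": 0}
    - {"translation": [0.8, -0.9, 0.5], "twist": [0, 0, 0], "grip": 0}
    - {"translation": [0.8, -0.9, 0.5], "twist": [0, 0, 0], "grip": 0}
    - {"translation": [0.8, -0.9, 0.5], "twist": [0, 0, 0], "grip": 0}
    - {"translation": [0.87, -0.9, 0.5], "twist": [0, 0, 0], "grip": 0}

```text
time_s: 2.75
position: [0.5976, -0.215, 0.1273]
eef_rot: [[0.98, -0.198, -0.001], [-0.198, -0.98, -0.0], [-0.001, 0.0, -1.0]]
contact_force: [-0.4, -1.1, 0.3]
width: 0.004
grasp_force: 0.0
```

carry_out:
  commands:
    - {"translation": [0, 0, 0.8], "twist": [0, 0, 0], "grip": 0}
    - {"translation": [0, 0, 0.8], "twist": [0, 0, 0], "grip": 0}
    - {"translation": [0, 0, 0.8], "twist": [0, 0, 0], "grip": 0}
    - {"translation": [0, 0, 0.75], "twist": [0, 0, 0], "grip": 0}
    - {"translation": [0, 0, 0], "twist": [0, 0, 0], "grip": 0}

```text
time_s: 3.38
position: [0.5955, -0.2152, 0.0316]
eef_rot: [[0.98, -0.198, -0.004], [-0.198, -0.98, 0.002], [-0.005, -0.001, -1.0]]
contact_force: [-0.5, -0.7, 1.2]
width: 0.002
grasp_force: 0.0
```

```bash
python3 -c "
from h import *
tool();blk((-138,-1))"
```

```text
t 3.4 tool fence-xy [-71.9 -81. ] z 31.6  toolx ang -0.0 tilt [-0.005 -0.001] F [-0.5 -0.7  1.2]
n 8 c [-140.4   13.1] mean [-141.    16.8] wh [ 29. 108.] ang 8.8
```

carry_out:
  commands:
    - {"translation": [0, -0.4, 0], "twist": [0, 0, 0], "grip": 0}
    - {"translation": [0, -0.3, 0], "twist": [0, 0, 0], "grip": 0}
    - {"translation": [0, -0.3, 0], "twist": [0, 0, 0], "grip": 0}
    - {"translation": [0, -0.3, 0], "twist": [0, 0, 0], "grip": 0}
    - {"translation": [0, -0.3, 0], "twist": [0, 0, 0], "grip": 0}

```text
time_s: 4.05
position: [0.6078, -0.1688, 0.0344]
eef_rot: [[0.98, -0.198, 0.003], [-0.198, -0.98, -0.002], [0.003, 0.001, -1.0]]
contact_force: [0.9, -5.6, 2.3]
width: 0.004
grasp_force: 2.7
```

carry_out:
  commands:
    - {"translation": [0, -0.3, 0], "twist": [0, 0, 0], "grip": 0}
    - {"translation": [0, -0.2, 0], "twist": [0, 0, 0], "grip": 0}
    - {"translation": [0, 0.5, 0], "twist": [0, 0, 0], "grip": 0}
    - {"translation": [0, 0.3, -1], "twist": [0, 0, 0], "grip": 0}
    - {"translation": [-0.5, 0, -0.8], "twist": [0, 0, 0], "grip": 0}

```text
time_s: 4.68
position: [0.5897, -0.1751, 0.0874]
eef_rot: [[0.98, -0.2, -0.001], [-0.2, -0.98, 0.001], [-0.001, -0.001, -1.0]]
contact_force: [-0.4, -0.3, 0.1]
width: 0.004
grasp_force: 0.0
```

carry_out:
  commands:
    - {"translation": [-1, 0.8, 0], "twist": [0, 0, 0], "grip": 0}
    - {"translation": [-1, 0.8, 0], "twist": [0, 0, 0], "grip": 0}
    - {"translation": [-1, 0.8, 0], "twist": [0, 0, 0], "grip": 0}
    - {"translation": [-1, 0.8, 0], "twist": [0, 0, 0], "grip": 0}
    - {"translation": [-1, 0, 0], "twist": [0, 0, 0], "grip": 0}

```text
time_s: 5.3
position: [0.4219, -0.2395, 0.087]
eef_rot: [[0.98, -0.201, -0.001], [-0.201, -0.98, 0.001], [-0.002, -0.001, -1.0]]
contact_force: [-0.3, 0.2, 0.2]
width: 0.008
grasp_force: 0.0
```

```bash
python3 -c "
from h import *
tool();blk((-138,8))"
```

```text
t 5.3 tool fence-xy [-237.3 -139.1] z 87.0  toolx ang -0.2 tilt [-0.002 -0.001] F [-0.3  0.2  0.2]
n 15 c [-147.8   20.4] mean [-147.7   20.4] wh [108.  58.] ang 26.8
```

carry_out:
  commands:
    - {"translation": [0, -0.9, 0], "twist": [0, 0, 0], "grip": 0}
    - {"translation": [0, -0.9, 0], "twist": [0, 0, 0], "grip": 0}
    - {"translation": [0, -0.9, 0], "twist": [0, 0, 0], "grip": 0}
    - {"translation": [0, -0.9, 0], "twist": [0, 0, 0], "grip": 0}
    - {"translation": [0, -0.9, 0], "twist": [0, 0, 0], "grip": 0}

```text
time_s: 5.98
position: [0.4502, -0.1054, 0.0871]
eef_rot: [[0.98, -0.199, -0.002], [-0.199, -0.98, 0.001], [-0.002, -0.001, -1.0]]
contact_force: [-0.3, 0.2, -0.3]
width: 0.006
grasp_force: 0.0
```

carry_out:
  commands:
    - {"translation": [-0.05, -0.9, 0], "twist": [0, 0, 0], "grip": 0}
    - {"translation": [-0.1, -0.9, 0], "twist": [0, 0, 0], "grip": 0}
    - {"translation": [0, -0.9, 0], "twist": [0, 0, 0], "grip": 0}
    - {"translation": [0, 0, 0.9], "twist": [0, 0, 0], "grip": 0}
    - {"translation": [0, 0, 0.93], "twist": [0, 0, 0], "grip": 0}

```text
time_s: 6.6
position: [0.4622, -0.0257, 0.0319]
eef_rot: [[0.98, -0.198, -0.0], [-0.198, -0.98, 0.001], [-0.001, -0.001, -1.0]]
contact_force: [0.9, 0.2, 0.5]
width: 0.004
grasp_force: 0.0
```

carry_out:
  commands:
    - {"translation": [0, 0.5, 0], "twist": [0, 0, 0], "grip": 0}
    - {"translation": [0, 0.3, 0], "twist": [0, 0, 0], "grip": 0}
    - {"translation": [0, 0.3, 0], "twist": [0, 0, 0], "grip": 0}
    - {"translation": [0, 0.3, 0], "twist": [0, 0, 0], "grip": 0}
    - {"translation": [0, 0.3, 0], "twist": [0, 0, 0], "grip": 0}

```text
time_s: 7.22
position: [0.4526, -0.0765, 0.0332]
eef_rot: [[0.98, -0.199, 0.001], [-0.199, -0.98, 0.0], [0.001, -0.001, -1.0]]
contact_force: [1.0, 3.3, 3.0]
width: 0.006
grasp_force: 1.9
```

carry_out:
  commands:
    - {"translation": [0, 0.3, 0], "twist": [0, 0, 0], "grip": 0}
    - {"translation": [0, 0.3, 0], "twist": [0, 0, 0], "grip": 0}
    - {"translation": [0, 0.2, 0], "twist": [0, 0, 0], "grip": 0}
    - {"translation": [0, -0.5, 0], "twist": [0, 0, 0], "grip": 0}
    - {"translation": [-0.3, -0.3, -1], "twist": [0, 0, 0], "grip": 0}

```text
time_s: 7.85
position: [0.4428, -0.0734, 0.0614]
eef_rot: [[0.98, -0.198, -0.004], [-0.198, -0.98, 0.0], [-0.004, 0.0, -1.0]]
contact_force: [0.6, 0.4, 0.8]
width: 0.008
grasp_force: 0.0
```

carry_out:
  commands:
    - {"translation": [-0.6, -0.3, -0.8], "twist": [0, 0, 0], "grip": 0}
    - {"translation": [-0.9, 0, 0], "twist": [0, 0, 0], "grip": 0}
    - {"translation": [-0.9, 0, 0], "twist": [0, 0, 0], "grip": 0}

```text
time_s: 8.22
position: [0.3744, -0.0505, 0.0868]
eef_rot: [[0.98, -0.197, 0.001], [-0.197, -0.98, -0.001], [0.001, 0.0, -1.0]]
contact_force: [-0.3, -0.5, -0.0]
width: 0.004
grasp_force: 0.0
```

```bash
python3 -c "
from h import *
tool();blk((-150,5))"
```

```text
t 8.2 tool fence-xy [-321.2   36.8] z 86.8  toolx ang 0.0 tilt [0.001 0.   ] F [-0.3 -0.5 -0. ]
n 15 c [-144.7    6. ] mean [-144.7    6. ] wh [109.  58.] ang 48.0
```

carry_out:
  commands:
    - {"translation": [0.8, 0.2, 0.2], "twist": [0, 0, 0], "grip": 0}
    - {"translation": [0.8, 0.2, 0.6], "twist": [0, 0, 0], "grip": 0}
    - {"translation": [0.63, 0.17, 0.6], "twist": [0, 0, 0], "grip": 0}
    - {"translation": [0, 0, 0.45], "twist": [0, 0, 0], "grip": 0}
    - {"translation": [0.25, 0.22, 0], "twist": [0, 0, 0], "grip": 0}

```text
time_s: 8.9
position: [0.4412, -0.0884, 0.0299]
eef_rot: [[0.98, -0.197, -0.004], [-0.197, -0.98, 0.001], [-0.004, 0.0, -1.0]]
contact_force: [0.1, -0.6, -0.7]
width: 0.004
grasp_force: 0.0
```

carry_out:
  commands:
    - {"translation": [0.25, 0.22, 0], "twist": [0, 0, 0], "grip": 0}
    - {"translation": [0.22, 0.2, 0], "twist": [0, 0, 0], "grip": 0}
    - {"translation": [0.23, 0.18, 0], "twist": [0, 0, 0], "grip": 0}
    - {"translation": [0.25, 0.16, 0], "twist": [0, 0, 0], "grip": 0}
    - {"translation": [0.26, 0.14, 0], "twist": [0, 0, 0], "grip": 0}

```text
time_s: 9.52
position: [0.4709, -0.1228, 0.0311]
eef_rot: [[0.98, -0.199, -0.005], [-0.199, -0.98, 0.001], [-0.005, -0.0, -1.0]]
contact_force: [-5.4, 1.1, 4.0]
width: 0.006
grasp_force: 2.7
```

carry_out:
  commands:
    - {"translation": [0.2, 0.1, 0], "twist": [0, 0, 0], "grip": 0}
    - {"translation": [-0.5, -0.2, 0], "twist": [0, 0, 0], "grip": 0}
    - {"translation": [-0.8, 0, -0.9], "twist": [0, 0, 0], "grip": 0}
    - {"translation": [-0.8, 0, -0.9], "twist": [0, 0, 0], "grip": 0}
    - {"translation": [-0.8, 0, 0], "twist": [0, 0, 0], "grip": 0}

```text
time_s: 10.15
position: [0.3948, -0.1039, 0.087]
eef_rot: [[0.98, -0.198, 0.006], [-0.198, -0.98, -0.002], [0.006, 0.001, -1.0]]
contact_force: [0.9, -0.2, -0.7]
width: -0.0
grasp_force: 0.0
```

```bash
python3 -c "
from h import *
tool();blk((-130,-5))"
```

```text
t 10.2 tool fence-xy [-290.7  -11.6] z 87.0  toolx ang -0.0 tilt [0.006 0.001] F [ 0.9 -0.2 -0.7]
n 15 c [-117.4    2. ] mean [-117.5    2. ] wh [109.  58.] ang 63.4
```

carry_out:
  commands:
    - {"translation": [0.82, -0.56, 0], "twist": [0, 0, 0], "grip": 0}
    - {"translation": [0.82, -0.56, 0], "twist": [0, 0, 0], "grip": 0}
    - {"translation": [0.82, -0.56, 0], "twist": [0, 0, 0], "grip": 0}
    - {"translation": [0.82, -0.56, 0], "twist": [0, 0, 0], "grip": 0}
    - {"translation": [0.82, -0.56, 0], "twist": [0, 0, 0], "grip": 0}

```text
time_s: 10.82
position: [0.5326, -0.0453, 0.085]
eef_rot: [[0.98, -0.198, 0.001], [-0.198, -0.98, -0.0], [0.001, 0.0, -1.0]]
contact_force: [-0.9, -0.7, -0.4]
width: 0.008
grasp_force: 0.0
```

carry_out:
  commands:
    - {"translation": [0.82, -0.56, 0], "twist": [0, 0, 0], "grip": 0}
    - {"translation": [0.82, -0.56, 0], "twist": [0, 0, 0], "grip": 0}
    - {"translation": [0.8, -0.56, 0], "twist": [0, 0, 0], "grip": 0}
    - {"translation": [0, 0, 0.9], "twist": [0, 0, 0], "grip": 0}
    - {"translation": [0, 0, 0.93], "twist": [0, 0, 0], "grip": 0}

```text
time_s: 11.45
position: [0.614, -0.0105, 0.0296]
eef_rot: [[0.98, -0.198, 0.002], [-0.198, -0.98, -0.0], [0.002, -0.0, -1.0]]
contact_force: [-0.2, 0.3, -0.0]
width: 0.002
grasp_force: 0.0
```

carry_out:
  commands:
    - {"translation": [-0.17, 0.34, 0], "twist": [0, 0, 0], "grip": 0}
    - {"translation": [-0.17, 0.34, 0], "twist": [0, 0, 0], "grip": 0}
    - {"translation": [-0.1, 0.27, 0], "twist": [0, 0, 0], "grip": 0}
    - {"translation": [-0.09, 0.27, 0], "twist": [0, 0, 0], "grip": 0}
    - {"translation": [-0.08, 0.27, 0], "twist": [0, 0, 0], "grip": 0}

```text
time_s: 12.08
position: [0.5872, -0.051, 0.0312]
eef_rot: [[0.98, -0.199, 0.003], [-0.199, -0.98, 0.001], [0.002, -0.002, -1.0]]
contact_force: [1.8, 4.6, 1.8]
width: 0.008
grasp_force: 2.7
```

carry_out:
  commands:
    - {"translation": [-0.06, 0.27, 0], "twist": [0, 0, 0], "grip": 0}
    - {"translation": [0, -0.5, 0], "twist": [0, 0, 0], "grip": 0}
    - {"translation": [0, -0.2, -0.9], "twist": [0, 0, 0], "grip": 0}
    - {"translation": [0, 0, -0.9], "twist": [0, 0, 0], "grip": 0}
    - {"translation": [-0.9, 0, 0], "twist": [0, 0, 0], "grip": 0}

```text
time_s: 12.7
position: [0.5641, -0.0327, 0.0867]
eef_rot: [[0.98, -0.197, 0.008], [-0.197, -0.98, -0.001], [0.008, -0.0, -1.0]]
contact_force: [-0.1, 0.4, -0.2]
width: 0.008
grasp_force: 0.0
```

carry_out:
  commands:
    - {"translation": [-0.9, 0, 0], "twist": [0, 0, 0], "grip": 0}
    - {"translation": [-0.9, 0, 0], "twist": [0, 0, 0], "grip": 0}
    - {"translation": [-0.9, 0, 0], "twist": [0, 0, 0], "grip": 0}
    - {"translation": [-0.9, 0.5, 0], "twist": [0, 0, 0], "grip": 0}
    - {"translation": [-0.9, 0.5, 0], "twist": [0, 0, 0], "grip": 0}

```text
time_s: 13.32
position: [0.422, -0.0353, 0.0844]
eef_rot: [[0.981, -0.196, 0.001], [-0.196, -0.981, -0.001], [0.001, 0.001, -1.0]]
contact_force: [0.4, 0.1, 0.5]
width: 0.007
grasp_force: 0.0
```

```bash
python3 -c "
from h import *
tool();blk((-125,-10))"
```

```text
t 13.3 tool fence-xy [-277.6   61.1] z 84.4  toolx ang 0.1 tilt [0.001 0.001] F [0.4 0.1 0.5]
n 15 c [-117.6  -24.2] mean [-117.6  -24.1] wh [109.  58.] ang 68.7
```

carry_out:
  commands:
    - {"translation": [0.2, 0.9, 0], "twist": [0, 0, 0], "grip": 0}
    - {"translation": [0.3, 0.9, 0], "twist": [0, 0, 0], "grip": 0}
    - {"translation": [0.4, 0.9, 0.5], "twist": [0, 0, 0], "grip": 0}
    - {"translation": [0.4, 0.9, 0.7], "twist": [0, 0, 0], "grip": 0}
    - {"translation": [0.4, 0.13, 0.57], "twist": [0, 0, 0], "grip": 0}

```text
time_s: 14.0
position: [0.4512, -0.1566, 0.0307]
eef_rot: [[0.98, -0.199, 0.001], [-0.199, -0.98, -0.001], [0.001, 0.001, -1.0]]
contact_force: [-0.2, 0.2, 0.4]
width: 0.004
grasp_force: 0.0
```

carry_out:
  commands:
    - {"translation": [0.32, 0.12, 0], "twist": [0, 0, 0], "grip": 0}
    - {"translation": [0.32, 0.12, 0], "twist": [0, 0, 0], "grip": 0}
    - {"translation": [0.28, 0.14, 0], "twist": [0, 0, 0], "grip": 0}
    - {"translation": [0.28, 0.14, 0], "twist": [0, 0, 0], "grip": 0}
    - {"translation": [0.28, 0.14, 0], "twist": [0, 0, 0], "grip": 0}

```text
time_s: 14.62
position: [0.4884, -0.183, 0.0315]
eef_rot: [[0.98, -0.198, -0.004], [-0.198, -0.98, 0.001], [-0.004, -0.0, -1.0]]
contact_force: [-5.5, 0.8, 4.0]
width: 0.006
grasp_force: 2.7
```

carry_out:
  commands:
    - {"translation": [0.26, 0.12, 0], "twist": [0, 0, 0], "grip": 0}
    - {"translation": [-0.5, 0, 0], "twist": [0, 0, 0], "grip": 0}
    - {"translation": [-0.8, 0, -0.9], "twist": [0, 0, 0], "grip": 0}
    - {"translation": [-0.8, 0, -0.9], "twist": [0, 0, 0], "grip": 0}
    - {"translation": [-0.8, 0, 0], "twist": [0, 0, 0], "grip": 0}

```text
time_s: 15.25
position: [0.4118, -0.1714, 0.0871]
eef_rot: [[0.98, -0.198, 0.005], [-0.198, -0.98, -0.002], [0.006, 0.001, -1.0]]
contact_force: [-0.0, -0.2, -0.3]
width: 0.004
grasp_force: 0.0
```

```bash
python3 -c "
from h import *
tool();blk((-105,-28))"
```

```text
t 15.2 tool fence-xy [-260.7  -74.4] z 87.1  toolx ang -0.0 tilt [0.006 0.001] F [-0.  -0.2 -0.3]
n 14 c [-100.3  -23.3] mean [-97.7 -19.5] wh [108.  58.] ang 93.7
```

carry_out:
  commands:
    - {"translation": [-0.9, 0, 0], "twist": [0, 0, 0], "grip": 91}
    - {"translation": [-0.9, 0, 0], "twist": [0, 0, 0], "grip": 91}

```text
time_s: 15.55
position: [0.3581, -0.1603, 0.0852]
eef_rot: [[0.98, -0.198, 0.001], [-0.198, -0.98, -0.001], [0.001, 0.0, -1.0]]
contact_force: [-0.9, -0.2, -0.9]
width: 0.194
grasp_force: 0.0
```

```bash
python3 -c "
from h import *
tool();s=blk((-100,-23));crop(s,200,100,160,120,5,'pics/c2.png')
a=ray(s,T([(254,112),(600,145)]),.01)
"
```

```text
t 15.6 tool fence-xy [-315.5  -74.1] z 85.2  toolx ang -0.0 tilt [0.001 0.   ] F [-0.9 -0.2 -0.9]
n 15 c [-100.4  -23.4] mean [-100.3  -23.4] wh [108.  58.] ang 84.4
```

View pics/c2.png

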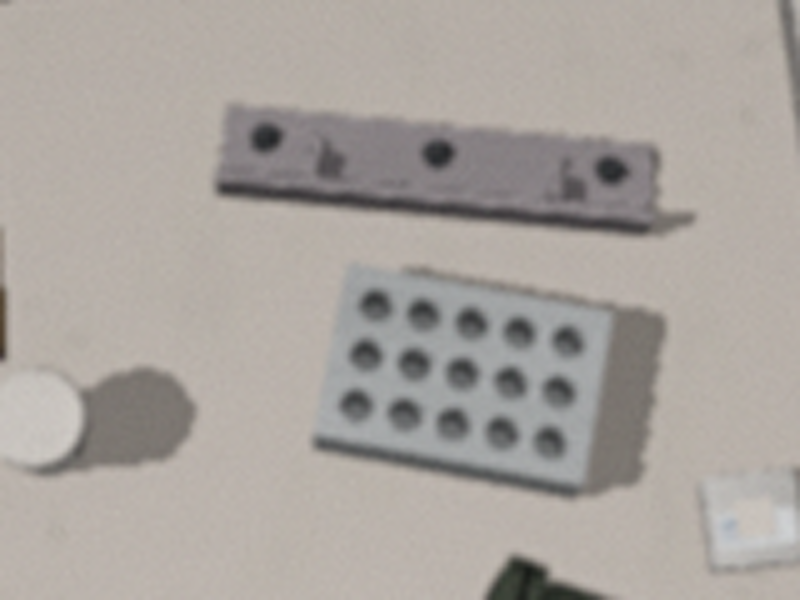

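The block is now nearly square: its fence-side edge runs (350,268)-(612,308), against the fence face (218,188)-(650,226). I'll refine the fence angle and set the opened fingers behind the block.

carry_out:
  commands:
    - {"translation": [0.7, -0.55, 0], "twist": [0, 0, 0], "grip": 91}
    - {"translation": [0.7, -0.55, 0], "twist": [0, 0, 0], "grip": 91}
    - {"translation": [0.7, -0.57, 0.6], "twist": [0, 0, 0], "grip": 91}
    - {"translation": [0.7, 0, 0.6], "twist": [0, 0, 0], "grip": 91}
    - {"translation": [0.7, 0, 0.6], "twist": [0, 0, 0], "grip": 91}

```text
time_s: 16.23
position: [0.4729, -0.132, 0.0305]
eef_rot: [[0.98, -0.197, 0.001], [-0.197, -0.98, -0.0], [0.001, 0.0, -1.0]]
contact_force: [0.3, 0.2, -0.1]
width: 0.784
grasp_force: 0.0
```

```bash
python3 -c "
from h import *
tool();s=snapshot('top');g=cv2.cvtColor(s['image'],cv2.COLOR_BGR2GRAY).astype(float)
P=[]
for x in range(250,326):
    y0=137.4+(x-243.6)*.088; ys=np.arange(int(y0)-1,int(y0)+5); w=np.clip(115-g[ys,x],0,None)
    if w.sum()>20:P.append((x,(w*ys).sum()/w.sum()))
P=np.array(P);q=np.polyfit(P[:,0],P[:,1],1);r=P[:,1]-np.polyval(q,P[:,0]);print(len(P),q,r.std())
W=ray(s,[(250,np.polyval(q,250)),(325,np.polyval(q,325))],.015);print(W,(M@(W-O).T).T*1e3)
"
```

```text
t 16.2 tool fence-xy [-208.5  -23.7] z 30.5  toolx ang 0.0 tilt [0.001 0.   ] F [ 0.3  0.2 -0.1]
76 [9.58639881e-02 1.13685985e+02] 0.12627347414108847
[[ 0.70311488 -0.04800768]
 [ 0.66015695 -0.25864496]] [[ 5.38774834e-01  1.04153646e+02]
 [ 6.23575649e-02 -1.10818963e+02]]
```

carry_out:
  commands:
    - {"translation": [0.3, 0, 0], "twist": [0, 0, 0], "grip": 91}
    - {"translation": [0.4, 0, 0], "twist": [0, 0, 0], "grip": 91}
    - {"translation": [0.3, 0, 0], "twist": [0, 0, 0], "grip": 91}
    - {"translation": [0.25, 0, 0], "twist": [0, 0, 0], "grip": 91}
    - {"translation": [0.2, 0, 0], "twist": [0, 0, 0], "grip": 91}

```text
time_s: 16.9
position: [0.512, -0.1407, 0.0309]
eef_rot: [[0.98, -0.199, -0.005], [-0.199, -0.98, 0.001], [-0.006, 0.0, -1.0]]
contact_force: [-6.4, -1.1, 2.1]
width: 0.998
grasp_force: 2.7
```

carry_out:
  commands:
    - {"translation": [0.15, 0, 0], "twist": [0, 0, 0], "grip": 91}
    - {"translation": [0.15, 0, 0], "twist": [0, 0, 0], "grip": 91}

```text
time_s: 17.15
position: [0.5205, -0.1428, 0.0308]
eef_rot: [[0.98, -0.199, -0.006], [-0.199, -0.98, 0.001], [-0.006, 0.001, -1.0]]
contact_force: [-6.9, -1.7, 3.2]
width: 0.997
grasp_force: 3.7
```

```bash
python3 -c "
from h import *
tool();s=blk((-94,-23));crop(s,200,100,160,120,5,'pics/c3.png')"
```

```text
t 17.1 tool fence-xy [-159.7  -24.8] z 30.8  toolx ang -0.1 tilt [-0.006  0.001] F [-6.9 -1.7  3.2]
n 2 c [-136.5  -43.3] mean [-136.5  -43.3] wh [117.   0.] ang 100.0
```

View pics/c3.png

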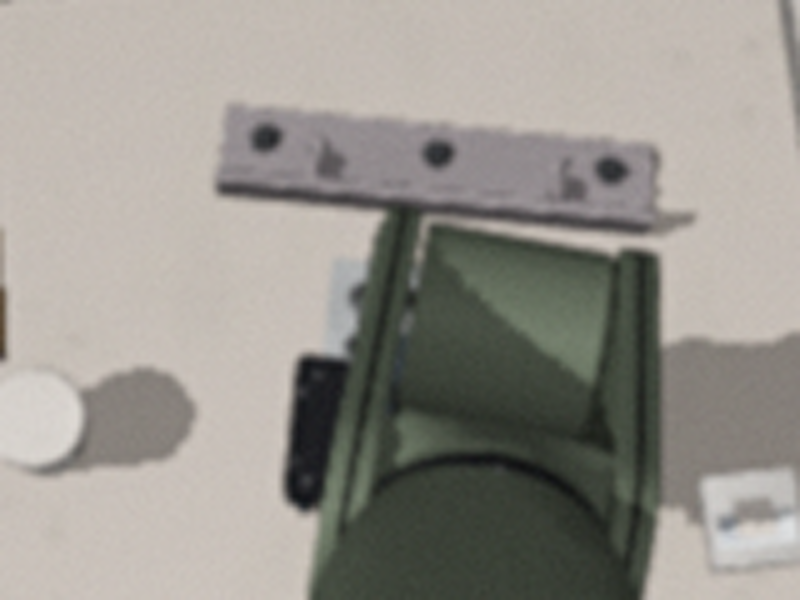

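The arm hides the block, so I'll push home slowly and watch for the force to rise.

carry_out:
  commands:
    - {"translation": [0.22, 0, 0], "twist": [0, 0, 0], "grip": 91}
    - {"translation": [0.22, 0, 0], "twist": [0, 0, 0], "grip": 91}
    - {"translation": [0.22, 0, 0], "twist": [0, 0, 0], "grip": 91}
    - {"translation": [0.22, 0, 0], "twist": [0, 0, 0], "grip": 91}
    - {"translation": [0.18, 0, 0], "twist": [0, 0, 0], "grip": 91}

```text
time_s: 17.82
position: [0.5516, -0.1483, 0.0306]
eef_rot: [[0.98, -0.198, -0.006], [-0.198, -0.98, 0.002], [-0.006, -0.0, -1.0]]
contact_force: [-6.9, 1.5, 4.1]
width: 0.998
grasp_force: 3.5
```

carry_out:
  commands:
    - {"translation": [0.1, 0, 0], "twist": [0, 0, 0], "grip": 91}
    - {"translation": [0.05, 0, 0], "twist": [0, 0, 0], "grip": 91}

```text
time_s: 18.08
position: [0.5559, -0.1492, 0.0306]
eef_rot: [[0.98, -0.198, -0.006], [-0.198, -0.98, 0.002], [-0.007, -0.0, -1.0]]
contact_force: [-8.0, 1.5, 4.2]
width: 0.996
grasp_force: 3.6
```

```bash
python3 -c "
from h import *
tool()"
```

```text
t 18.1 tool fence-xy [-123.8  -24.1] z 30.6  toolx ang -0.0 tilt [-0.007 -0.   ] F [-8.   1.5  4.2]
```

Nominal remaining gap is about 8 mm, so I'll use 2 mm rows.

carry_out:
  commands:
    - {"translation": [0.07, 0, 0], "twist": [0, 0, 0], "grip": 91}
    - {"translation": [0.07, 0, 0], "twist": [0, 0, 0], "grip": 91}
    - {"translation": [0, 0, 0], "twist": [0, 0, 0], "grip": 91}

```text
time_s: 18.45
position: [0.5604, -0.1501, 0.0307]
eef_rot: [[0.98, -0.198, -0.005], [-0.198, -0.98, 0.001], [-0.005, -0.0, -1.0]]
contact_force: [-6.5, 1.0, 1.9]
width: 0.995
grasp_force: 2.7
```

carry_out:
  commands:
    - {"translation": [0.05, 0, 0], "twist": [0, 0, 0], "grip": 91}
    - {"translation": [0.05, 0, 0], "twist": [0, 0, 0], "grip": 91}

```text
time_s: 18.7
position: [0.5617, -0.1504, 0.0307]
eef_rot: [[0.98, -0.198, -0.009], [-0.198, -0.98, 0.002], [-0.009, -0.0, -1.0]]
contact_force: [-10.3, 1.0, 8.6]
width: 0.994
grasp_force: 5.6
```

carry_out:
  commands:
    - {"translation": [0.05, 0, 0], "twist": [0, 0, 0], "grip": 91}
    - {"translation": [0, 0, 0], "twist": [0, 0, 0], "grip": 91}

```text
time_s: 18.95
position: [0.5617, -0.1503, 0.0307]
eef_rot: [[0.98, -0.198, -0.012], [-0.198, -0.98, 0.003], [-0.012, -0.0, -1.0]]
contact_force: [-12.6, 3.3, 8.2]
width: 0.993
grasp_force: 6.4
```

carry_out:
  commands:
    - {"translation": [0.04, 0, 0], "twist": [0, 0, 0], "grip": 91}
    - {"translation": [0, 0, 0], "twist": [0, 0, 0], "grip": 91}

```text
time_s: 19.2
position: [0.5617, -0.1504, 0.0307]
eef_rot: [[0.98, -0.198, -0.015], [-0.198, -0.98, 0.003], [-0.015, -0.0, -1.0]]
contact_force: [-14.9, 2.5, 11.8]
width: 0.997
grasp_force: 7.7
```

carry_out:
  commands:
    - {"translation": [-0.3, 0, 0], "twist": [0, 0, 0], "grip": 91}
    - {"translation": [-0.6, 0, 0], "twist": [0, 0, 0], "grip": 91}
    - {"translation": [-0.8, 0, -0.4], "twist": [0, 0, 0], "grip": 91}
    - {"translation": [-0.9, 0, -0.8], "twist": [0, 0, 0], "grip": 91}
    - {"translation": [-0.9, 0, -0.8], "twist": [0, 0, 0], "grip": 91}

```text
time_s: 19.82
position: [0.4654, -0.131, 0.0917]
eef_rot: [[0.98, -0.198, 0.002], [-0.198, -0.98, -0.0], [0.002, 0.0, -1.0]]
contact_force: [0.8, -0.4, 0.2]
width: 0.998
grasp_force: 0.0
```

carry_out:
  commands:
    - {"translation": [-0.9, 0, 0], "twist": [0, 0, 0], "grip": 91}
    - {"translation": [-0.9, 0, 0], "twist": [0, 0, 0], "grip": 91}
    - {"translation": [0, 0, 0], "twist": [0, 0, 0], "grip": 91}

```text
time_s: 20.2
position: [0.4115, -0.12, 0.0913]
eef_rot: [[0.98, -0.198, 0.001], [-0.198, -0.98, -0.0], [0.001, -0.0, -1.0]]
contact_force: [0.9, 0.4, -0.2]
width: 0.996
grasp_force: 0.0
```

```bash
python3 -c "
from h import *
tool();s=blk((-50,-24));crop(s,180,100,200,150,4,'pics/c4.png')"
```

```text
t 20.2 tool fence-xy [-271.1  -24.1] z 91.3  toolx ang -0.0 tilt [ 0.001 -0.   ] F [ 0.9  0.4 -0.2]
n 17 c [-27.7 -19.6] mean [-41.7 -21.3] wh [110. 105.] ang 101.0
```

View pics/c4.png

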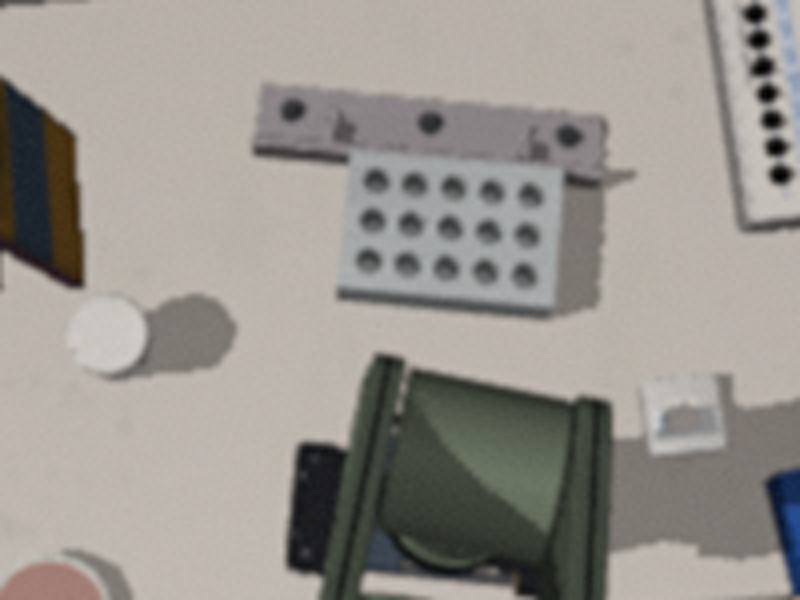

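The block now sits against the fence with its edge at (350,150)-(568,168) and both ends inside the fence's ends. I'll check the numbers with the fence holes left out.

```bash
python3 -c "
from h import *
blk((-52,-24),.068)"
```

```text
n 15 c [-49.8 -19.2] mean [-49.9 -19.2] wh [108.  58.] ang 89.9
```

Home pose is x = -49.8 mm, y = -19 mm and 89.9°. Nothing around the block has moved and the arm is clear.

```bash
python3 -c "
from rig import *
print(sign_off())"
```

```text
the job is handed in; nothing more can be done
None
```

The job is handed in: the tube block rests with a long side flat against the fence, about 19 mm from the fence's middle and square to about 0.1°, standing free with both ends inside the fence's ends, after about 20 s of arm time.

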